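Unstack the spice canisters into their trays

ROBOT

A 6-joint arm with a two-finger parallel gripper is mounted at the origin on the work surface. World frame = base frame: x ahead of the robot, y to its left, z up, the work surface at z = 0. Lengths are in m, angles in rad, forces in N, time in s.
With the tool pointing down it reaches from about 0.3 to 0.775 m from the base axis. Payload 14.6 kg.
Tool frame: the origin (TCP) lies on the centre line of the jaws, within the pads' length; the fingertips stand 17 mm ahead of it and the grasp point (between the pads) lies 2 mm behind it; z points along the fingers, x is the direction in which the jaws open and shut, and the axes are right-handed (so a half turn about z gives the same grasp; the last joint's range is limited). The gripper opens to 94 mm and grips with 3 to 60 N. Pads are 16 mm wide; open, the fingers measure 119 mm over their backs; the gripper's body (75 mm by 177 mm) begins 78 mm behind the grasp point.
Start: joints at [1.039, 0.3, 1.521, -0, 1.321, -0.067], TCP at [0.247, 0.492, 0.222] pointing down, gripper open.
Joint ranges: [-3.03, 3.03], [-0.79, 2.21], [0.23, 2.52], [-1.04, 4.18], [0, 3.07], [-2.55, 2.55]. Speed limits (rad/s): [2.22, 2.22, 2.57, 3.14, 3.14, 3.14].

INTERFACE

Orientations are given as [roll, pitch, yaw] about the fixed x, y, z axes, in that order (R = Rz(yaw) Ry(pitch) Rx(roll)).
In Python, from station import ctrl gives the robot as it stands. The module is installed in compiled form; this text tells all that it offers.
- The arm moves only by the tool drive_tool, never from a script. Its argument "increments" is a list of rows, each a list of 3 entries, a list of its own where there are three numbers: the turn, a rotation vector about the tool's x, y, z in degrees, then the shift along the tool's x, y, z in mm, then the opening, from 0 (shut) to 1 (fully open). In form: [[[ax, ay, az], [dx, dy, dz], hand], ...]. A call has 1 to 20 rows; each row shifts and turns the commanded pose from where the row before left it, along the tool's axes as they then stand; what a row does not reach is not made up. A row lasts 1/8 s, in which the tool goes at most 62.5 mm and 10.7 degrees, less where a joint would pass 70% of its speed; a pose out of reach is approached as far as the arm can. A call with a gripper value outside its range is refused whole. The fingers move at their own pace and stop on an object; "squeeze" is the grip in N (left out, the last holds). Time passes only in rows, so rows that do not move let the fingers close. It gives the time, the measured TCP pose, the force and the opening at its end, in the units of the state.
- ctrl.get_obs(): the state, without advancing time (a new reading comes with each control period).
- ctrl.camera(name): name is "side" or "top"; returns the picture (420x560x3 uint8, red, green, blue); there is no depth.
- ctrl.calibration(name): a dict with "fx", "fy", "cx", "cy" (pixels), "rvec" (rotation vector, rad) and "tvec" (3), from world to camera coordinates, as OpenCV has them. Camera axes: x right, y down, z forward; pixel columns grow to the right and rows downward; lengths in m; the calibration is good to about 2 mm. A picture is of the moment at which its call begins. calibration takes no time and is no camera call.
- ctrl.hand_in(): hands the job in, once; it reports no verdict.
The state is a dict: "time_s": time; "qpos": joint angles; "joint_vel": joint speeds; "tau": joint torques, N m; "ee_pos": TCP position; "eef_rot": TCP orientation; "force": force on the tool from outside, world axes, zero at the start; "moment": the same for the moment, N m; "grip_width": finger opening in m.
Only numpy, scipy, OpenCV 4.12 (cv2) and the standard library are available. Lean on these libraries where they do the work, as an engineer would, in place of code of your own. Each camera call takes 0.05 s, during which the arm holds its last target.

TASK

The four spice canisters were piled up so the comal cart could be wiped down: take the stack apart from the top down, one canister at a time, and set each one straight into the rimmed tray of its own shape and size, so that it stands upright and flat on the tray's floor, inside the rim. Set them down without dropping them or tipping any over, let go of each one before taking the next, and leave the glass jar and the steel shaker where they stand.

Things in the scene. Friction and masses are not known exactly. Their poses are not given: they have to be found in the camera images.
- small_mid (a point): Small round canister, top of the stack: 26 mm diameter, 40 mm tall, 40 to 65 g. White melamine with a flat wooden lid 5 mm thick (counted in the height) and set in 4 mm from the edge; the lid is fast, and the canister is gripped by its white sides. This point is its centre, half-way up; z up.
- round_mid (a point): Larger round canister, second from the top: 42 mm diameter, 42 mm tall, 75 to 130 g. White melamine with a flat wooden lid 5 mm thick (counted in the height) and set in 4 mm from the edge; the lid is fast, and the canister is gripped by its white sides. This point is its centre, half-way up; z up.
- square_mid (a point): Square canister, third from the top: 54 by 54 mm, 44 mm tall, 130 to 220 g. White melamine with a flat wooden lid 5 mm thick (counted in the height) and set in 4 mm from the edge; the lid is fast, and the canister is gripped by its white sides. This point is its centre, half-way up; z up, x and y along its sides.
- oblong_mid (a point): Oblong canister, bottom of the stack, standing on the cart: 100 mm along its x axis, 64 mm along its y axis (grip it across these 64 mm), 46 mm tall, 195 to 340 g. White melamine with a flat wooden lid 5 mm thick (counted in the height) and set in 4 mm from the edge; the lid is fast, and the canister is gripped by its white sides. This point is its centre, half-way up; z up.
- small_tray: Small round tray, 42 mm across inside the rim, for the small round canister. Black plastic with a grey floor, fixed to the cart, flat. Floor 3 mm above the cart, rim 3 mm wide standing 8 mm above the cart. Origin at the centre of its underside, on the cart top (z = 0); z up.
- round_tray: Larger round tray, 58 mm across inside the rim, for the larger round canister. Black plastic with a grey floor, fixed to the cart, flat. Floor 3 mm above the cart, rim 3 mm wide standing 8 mm above the cart. Origin at the centre of its underside, on the cart top (z = 0); z up.
- square_tray: Square tray, 70 by 70 mm inside the rim, for the square canister. Black plastic with a grey floor, fixed to the cart, flat. Floor 3 mm above the cart, rim 3 mm wide standing 8 mm above the cart. Origin at the centre of its underside, on the cart top (z = 0); x and y along its sides.
- oblong_tray: Oblong tray, 116 mm (its x axis) by 80 mm (its y axis) inside the rim, for the oblong canister, either way round. Black plastic with a grey floor, fixed to the cart, flat. Floor 3 mm above the cart, rim 3 mm wide standing 8 mm above the cart. Origin at the centre of its underside, on the cart top (z = 0); z up.
- glass_jar: Bystander, loose: amber glass jar with a dark twist cap, 52 mm diameter, 85 mm tall, among the trays. Origin at the centre of its underside. Leave it where it stands.
- shaker: Bystander, loose: dark steel shaker, 38 mm diameter, 68 mm tall, among the trays. Origin at the centre of its underside. Leave it where it stands.
Not all that is in view belongs to the job. What is shaped like the square_tray but red is not meant. What is shaped like the part that bears square_mid but blue is not meant.

How it is judged:
On the way, in this order (a step that is already met when the one before it is completed fails the run):
1. the small round canister stands in its own tray, let go (horizontal distance between small_mid and small_tray below 0.012 m and height (world z) of small_mid below 0.026 m and angle between small_mid's own z axis and vertical below 0.08 rad and contact force between the fingers and small below 0.1 N and linear speed of small below 0.02 m/s), for 0.2 s.
2. the larger round canister stands in its own tray, let go (horizontal distance between round_mid and round_tray below 0.012 m and height (world z) of round_mid below 0.027 m and angle between round_mid's own z axis and vertical below 0.08 rad and contact force between the fingers and round below 0.1 N and linear speed of round below 0.02 m/s), for 0.2 s.
3. the square canister stands in its own tray, let go (horizontal distance between square_mid and square_tray below 0.012 m and height (world z) of square_mid below 0.028 m and angle between square_mid's own z axis and vertical below 0.08 rad and contact force between the fingers and square below 0.1 N and linear speed of square below 0.02 m/s), for 0.2 s.
4. the oblong canister stands in its own tray, let go (horizontal distance between oblong_mid and oblong_tray below 0.012 m and height (world z) of oblong_mid below 0.029 m and angle between oblong_mid's own z axis and vertical below 0.08 rad and contact force between the fingers and oblong below 0.1 N and linear speed of oblong below 0.02 m/s), for 0.2 s.
At the end, for the whole second after the job is handed in: Each canister stands in its own tray: centre within 12 mm of the tray's centre (any place inside the rim is), down on the tray's floor (within 3 mm), upright within 0.08 rad, let go and at rest (under 0.02 m/s) (all of step 1 and all of step 2 and all of step 3 and all of step 4); the robot touches nothing.
It fails at once if a canister is tipped over (more than 0.6 rad) (angle between any of small_mid, round_mid, square_mid, oblong_mid's own z axis and vertical above 0.6 rad).
It fails at once if a canister is dropped (moves faster than 0.8 m/s while not held, as after a fall of over 30 mm) ((linear speed of small above 0.8 m/s and contact force between the fingers and small below 0.02 N) or (linear speed of round above 0.8 m/s and contact force between the fingers and round below 0.02 N) or (linear speed of square above 0.8 m/s and contact force between the fingers and square below 0.02 N) or (linear speed of oblong above 0.8 m/s and contact force between the fingers and oblong below 0.02 N)).
It fails at once if the glass jar or the steel shaker is shifted more than 30 mm or knocked over (distance of any of glass_jar, shaker from where it was at the start of the episode above 0.03 m or angle between any of glass_jar, shaker's own z axis and vertical above 0.5 rad).
It also fails if it takes over 122 s, if anything falls off the work surface, if the arm or the gripper's body presses on something with over 40 N, if the wrist force passes 120 N, or if a joint passes its speed limit or range.

## Working session

There is one attempt and no reset: what is moved stays moved. The work goes in short steps, Python scripts to look and compute and a tool call to move; the robot and the scene stay as the last step left them, time stands still between calls to the robot, and variables do not carry over. Pictures are saved under pics/ and viewed, and the job is handed in when it is done.

Besides the shell and the picture viewer there is one more tool, called after "Emit:" as name(argument=value, ...), one argument or row to a line, values as JSON. drive_tool: Moves the arm, as the interface text tells. Its arguments: {"type":"object","properties":{"increments":{"type":"array"},"squeeze":{"type":"number"}},"required":["increments"]}

```bash
mkdir -p pics; python3 - <<'E'
from station import ctrl
import cv2
for n in("top","side"):
    im=ctrl.camera(n); cv2.imwrite(f"pics/{n}0.png",cv2.cvtColor(im,cv2.COLOR_RGB2BGR)); print(ctrl.calibration(n))
print(ctrl.get_obs())
E
```

```text
{'fx': 443.477427588924, 'fy': 443.477427588924, 'cx': 284.6986807894946, 'cy': 210.29164432759197, 'rvec': array([ 2.14291254, -2.18650919,  0.1478753 ]), 'tvec': array([0.01486507, 0.50083773, 0.99808028])}
{'fx': 546.1979617797194, 'fy': 546.1979617797194, 'cx': 276.2815631839782, 'cy': 204.41529081190316, 'rvec': array([ 2.04429345, -0.80876354,  0.41435213]), 'tvec': array([-0.35270276,  0.27962859,  0.95474835])}
{'time_s': 0.1, 'qpos': array([ 1.03939715e+00,  3.00401505e-01,  1.52149638e+00, -1.96334418e-05,
        1.32070585e+00, -6.65847068e-02]), 'joint_vel': array([-0.00141491, -0.00106959, -0.00147299, -0.00137324,  0.00063581,
        0.00114927]), 'tau': array([ 9.45560205e-04, -5.32639146e+01, -3.53283513e+01,  7.09014013e-02,
        2.35521037e-02, -9.77606578e-05]), 'ee_pos': array([0.24643351, 0.49146544, 0.22196033]), 'eef_rot': array([-3.14154436e+00,  1.01010367e-03,  1.10598675e+00]), 'force': array([ 0.14068377,  0.22477905, -0.12796725]), 'moment': array([-0.00199528, -0.05695402,  0.02263032]), 'grip_width': 0.09415058893961664}
```

View pics/top0.png

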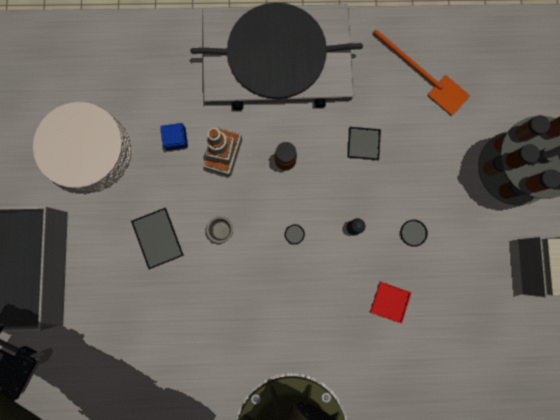

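View pics/side0.png

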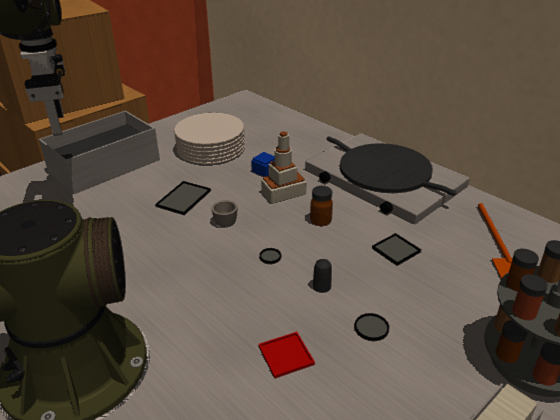

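```bash
python3 - <<'E'
import cv2
a=cv2.imread("pics/top0.png");b=cv2.imread("pics/side0.png")
cv2.imwrite("pics/z1.png",cv2.resize(a[110:190,150:255],None,fx=7,fy=7,interpolation=cv2.INTER_CUBIC))
cv2.imwrite("pics/z2.png",cv2.resize(b[120:215,240:345],None,fx=6,fy=6,interpolation=cv2.INTER_CUBIC))
E
```

```text
(no output)
```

View pics/z1.png

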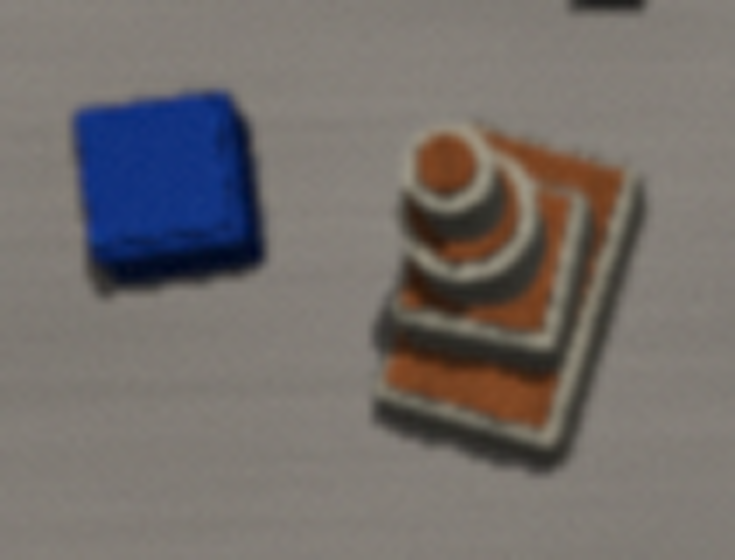

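View pics/z2.png

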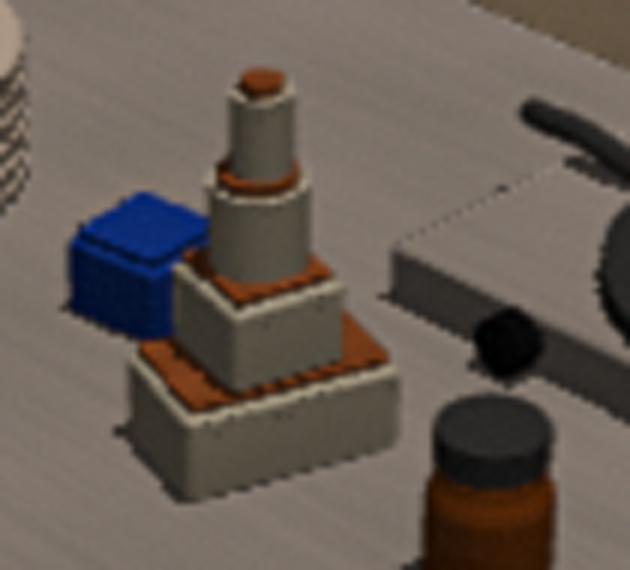

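```bash
cat > h.py <<'E'
import numpy as np,cv2
from station import ctrl
def cast(n,uv,z):
    c=ctrl.calibration(n);R=cv2.Rodrigues(c["rvec"])[0];t=c["tvec"]
    o=-R.T@t; uv=np.atleast_2d(np.asarray(uv,float))
    d=np.c_[(uv[:,0]-c["cx"])/c["fx"],(uv[:,1]-c["cy"])/c["fy"],np.ones(len(uv))]@R
    return o+d*((z-o[2])/d[:,2])[:,None]
def z1(p): p=np.atleast_2d(np.asarray(p,float)); return (p+.5)/7-.5+[150,110]
def z2(p): p=np.atleast_2d(np.asarray(p,float)); return (p+.5)/6-.5+[240,120]
np.set_printoptions(precision=4,suppress=True)
E
python3 - <<'E'
from h import *
P=lambda p,z:cast("top",z1(p),z)
Q=lambda p,z:cast("side",z2(p),z)
print("small",P([445,165],.172),Q([262,82],.172))
print("round",P([465,203],.127))
for nm,z,p in(("sq",.085,[[393,308],[550,350],[588,190]]),("ob",.041,[[378,400],[555,448],[638,168]])):
    w=P(p,z);print(nm,(w[0]+w[2])/2,[ (np.linalg.norm(d),np.degrees(np.arctan2(d[1],d[0]))) for d in(w[1]-w[0],w[2]-w[1])])
w=Q([[178,268],[238,312],[343,285]],.085);print("sq side",(w[0]+w[2])/2,[ (np.linalg.norm(d),np.degrees(np.arctan2(d[1],d[0]))) for d in(w[1]-w[0],w[2]-w[1])])
w=Q([[130,362],[190,422],[398,372]],.041);print("ob side",(w[0]+w[2])/2,[ (np.linalg.norm(d),np.degrees(np.arctan2(d[1],d[0]))) for d in(w[1]-w[0],w[2]-w[1])])
im=cv2.imread("pics/top0.png");hsv=cv2.cvtColor(im,cv2.COLOR_BGR2HSV)
g=im.max(2)
m=((g<75)).astype(np.uint8)*255
for nm,c in(("oblong",(158,238)),("small",(295,234)),("round",(414,233)),("square",(364,143)),("jar",(286,156)),("shaker",(356,226))):
    s=np.zeros_like(m);r=38 if nm=="oblong" else 22; s[c[1]-r:c[1]+r,c[0]-r:c[0]+r]=m[c[1]-r:c[1]+r,c[0]-r:c[0]+r]
    cs=cv2.findContours(s,cv2.RETR_EXTERNAL,cv2.CHAIN_APPROX_NONE)[0];k=max(cs,key=lambda q:cv2.contourArea(cv2.convexHull(q)))
    w=cast("top",k[:,0],.006)[:,:2].astype(np.float32)
    print(nm,"rect",cv2.minAreaRect(w*1000),"circ",cv2.minEnclosingCircle(w*1000), cv2.boundingRect(k))
im2=im[100:270,110:445]
cv2.imwrite("pics/m.png",cv2.resize(m[100:270,110:445],None,fx=2.3,fy=2.3))
E
```

```text
small [[0.6449 0.1494 0.172 ]] [[0.6395 0.1436 0.172 ]]
round [[0.6466 0.15   0.127 ]]
sq [0.6437 0.1477 0.085 ] [(np.float64(0.05184479373716866), np.float64(-106.28534369545076)), (np.float64(0.05353131902787945), np.float64(-13.405793497382405))]
ob [0.644  0.1475 0.041 ] [(np.float64(0.060929275773067317), np.float64(-106.44938277704053)), (np.float64(0.09901456471567467), np.float64(-16.585468832643603))]
sq side [0.6362 0.1416 0.085 ] [(np.float64(0.043531080257538095), np.float64(-98.37899394244225)), (np.float64(0.04784859040239005), np.float64(-17.081588827104788))]
ob side [0.6374 0.141  0.041 ] [(np.float64(0.053565855056180695), np.float64(-104.32528892170552)), (np.float64(0.09427848322579899), np.float64(-19.592844388644085))]
oblong rect ((444.98822021484375, 306.1891174316406), (122.62535858154297, 87.40159606933594), 20.798189163208008) circ ((444.6346740722656, 306.97412109375), 72.94477844238281) (131, 208, 52, 61)
small rect ((448.46978759765625, -17.602928161621094), (44.89396667480469, 44.91769790649414), 88.79625701904297) circ ((447.29754638671875, -16.672542572021484), 23.82202911376953) (285, 224, 20, 20)
round rect ((444.667724609375, -299.0991516113281), (62.70665740966797, 63.34156036376953), 42.91933822631836) circ ((444.1689147949219, -299.2007141113281), 33.06337356567383) (400, 220, 28, 27)
square rect ((664.8439331054688, -190.73800659179688), (77.44759368896484, 78.25835418701172), 83.82465362548828) circ ((664.8695678710938, -190.4790496826172), 52.21404266357422) (347, 127, 34, 33)
jar rect ((631.6159057617188, 3.1181716918945312), (57.77888870239258, 76.94752502441406), 55.92329025268555) circ ((635.8379516601562, 9.507375717163086), 38.55766677856445) (269, 142, 27, 30)
shaker rect ((460.66082763671875, -157.94064331054688), (35.92797088623047, 53.708866119384766), 20.577749252319336) circ ((460.7868957519531, -157.8883514404297), 26.85986328125) (343, 218, 22, 18)
```

View pics/m.png

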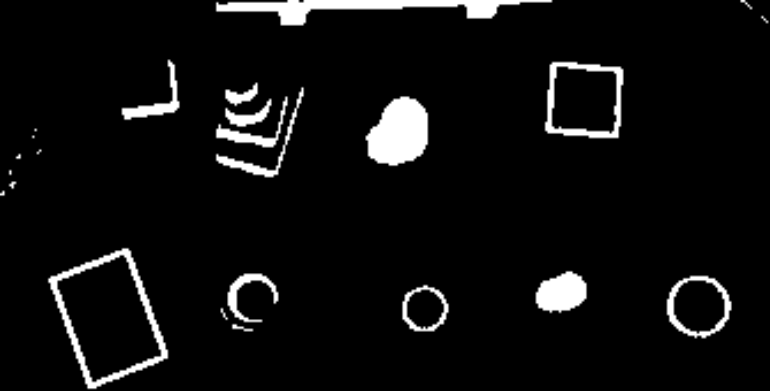

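```bash
python3 - <<'E'
from h import *
im=cv2.imread("pics/side0.png")
m=((im.max(2)<70)).astype(np.uint8)*255
for nm,c,r in(("oblong",(183,197),32),("small",(270,256),14),("round",(372,327),20),("square",(397,249),27)):
    s=np.zeros_like(m); s[c[1]-r:c[1]+r,c[0]-r:c[0]+r]=m[c[1]-r:c[1]+r,c[0]-r:c[0]+r]
    cs=cv2.findContours(s,cv2.RETR_EXTERNAL,cv2.CHAIN_APPROX_NONE)[0];k=max(cs,key=lambda q:cv2.contourArea(cv2.convexHull(q)))
    w=cast("side",k[:,0],.006)[:,:2].astype(np.float32)
    print(nm,"rect",cv2.minAreaRect(w*1000),"circ",cv2.minEnclosingCircle(w*1000), cv2.boundingRect(k))
for n in("top","side"):
    print(cast(n,[[0,0]],50)[0]*0, -cv2.Rodrigues(ctrl.calibration(n)["rvec"])[0].T@ctrl.calibration(n)["tvec"])
E
```

```text
oblong rect ((440.0751953125, 301.72161865234375), (130.8981170654297, 92.43820190429688), 20.77510643005371) circ ((439.85003662109375, 302.3887939453125), 76.91937255859375) (155, 181, 56, 34)
small rect ((443.4638977050781, -20.824462890625), (50.902530670166016, 47.58794021606445), 46.408329010009766) circ ((442.9261779785156, -20.485273361206055), 27.079303741455078) (259, 248, 23, 16)
round rect ((440.9649353027344, -301.9598083496094), (68.37710571289062, 62.848880767822266), 40.439266204833984) circ ((441.33770751953125, -302.8456726074219), 34.667213439941406) (354, 313, 35, 28)
square rect ((659.6248168945312, -193.6121368408203), (82.04579162597656, 84.44588470458984), 83.83648681640625) circ ((659.6019287109375, -193.31961059570312), 56.45534133911133) (372, 233, 49, 33)
[-0. -0.  0.] [0.3757 0.0205 1.0515]
[-0. -0.  0.] [-0.1655 -0.7085  0.7647]
```

Emit:
drive_tool(
  increments=[
    [[0,0,-5],[0,0,0],1],
    [[0,0,-5.1],[0,0,0],1],
    [[0,0,0],[-15,30,0],1],
    [[0,0,0],[-15,30,0],1],
    [[0,0,0],[-15,30,0],1],
    [[0,0,0],[-15,30,0],1],
    [[0,0,0],[-15,30,0],1],
    [[0,0,0],[-15,30,0],1],
    [[0,0,0],[-15,30,0],1],
    [[0,0,0],[-15,30,0],1],
    [[0,0,0],[0,0,0],1],
    [[0,0,0],[0,0,0],1],
  ],
  squeeze=10,
)

```text
time_s: 1.6
ee_pos: [0.442, 0.3086, 0.2222]
eef_rot: [-3.141, 0.0, 1.282]
force: [-1.2, 0.6, 1.1]
grip_width: 0.0936
```

```bash
cat >> h.py <<'E'
def go(x,y,z,yaw,n=None):
    from scipy.spatial.transform import Rotation as Ro
    o=ctrl.get_obs();R=Ro.from_euler("xyz",o["eef_rot"]);T=Ro.from_euler("xyz",[np.pi,0,np.radians(yaw)])
    p=o["ee_pos"]
    print("t",round(o["time_s"],2),"pos",p,"yaw",np.degrees(o["eef_rot"][2]),"F",o["force"],"w",o["grip_width"])
    print("turn deg",np.degrees((R.inv()*T).as_rotvec()),"then shift mm",T.inv().apply(np.array([x,y,z])-p)*1000)
E
python3 -c "
from h import *
go(.644,.148,.158,73.5)
for n in('top','side'):
    im=ctrl.camera(n); cv2.imwrite(f'pics/{n}1.png',im[:,:,::-1])"
```

```text
t 1.6 pos [0.442  0.3086 0.2222] yaw 73.46890147658026 F [-1.1678  0.5894  1.0593] w 0.09360060834589994
turn deg [-0.027   0.0132 -0.0311] then shift mm [-96.6596 239.3123  64.245 ]
```

View pics/top1.png

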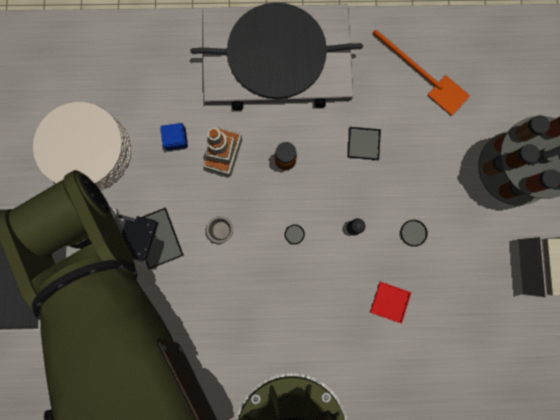

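Emit:
drive_tool(
  increments=[
    [[0,0,0],[-12,30,0],1],
    [[0,0,0],[-12,30,0],1],
    [[0,0,0],[-12,30,0],1],
    [[0,0,0],[-12,30,0],1],
    [[0,0,0],[-12,30,0],1],
    [[0,0,0],[-12,30,0],1],
    [[0,0,0],[-12,30,0],1],
    [[0,0,0],[-12,29,0],1],
    [[0,0,0],[0,0,0],1],
    [[0,0,0],[0,0,0],1],
  ],
)

```text
time_s: 2.95
ee_pos: [0.6436, 0.1493, 0.2223]
eef_rot: [-3.141, 0.0, 1.283]
force: [0.1, 0.0, 0.8]
grip_width: 0.0944
```

```bash
python3 -c "
from h import *
go(.644,.148,.158,73.5)
im=ctrl.camera('side'); cv2.imwrite('pics/side2.png',im[:,:,::-1])
cv2.imwrite('pics/side2z.png',cv2.resize(im[20:215,190:390,::-1],None,fx=3,fy=3,interpolation=cv2.INTER_CUBIC))"
```

```text
t 2.95 pos [0.6436 0.1493 0.2223] yaw 73.51741334582151 F [0.1208 0.0354 0.8086] w 0.09435363848636433
turn deg [-0.0248  0.0001  0.0174] then shift mm [-1.1414  0.7032 64.3426]
```

View pics/side2z.png

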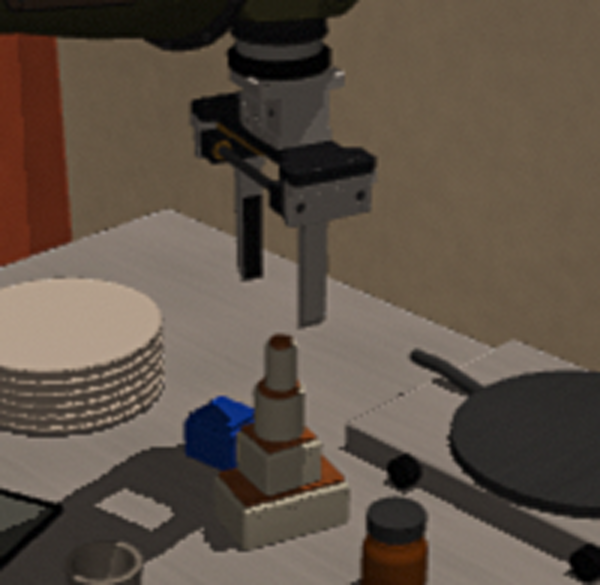

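```bash
python3 -c "
from h import *
print(cast('side',[[283.5,120]],.2053), cast('side',[[190+281/3,20+341/3]],.172))
# top again: refine round/small by colour
im=cv2.imread('pics/top0.png')
"
```

```text
[[0.6419 0.1451 0.2053]] [[0.6387 0.1413 0.172 ]]
```

Emit:
drive_tool(
  increments=[
    [[0,0,0],[-1.7,-1.2,20],1],
    [[0,0,0],[0,0,20],1],
    [[0,0,0],[0,0,14],1],
    [[0,0,0],[0,0,10],1],
    [[0,0,0],[0,0,0],0.8],
    [[0,0,0],[0,0,0],0.6],
    [[0,0,0],[0,0,0],0.5],
    [[0,0,0],[0,0,0],0.4],
    [[0,0,0],[0,0,0],0.35],
    [[0,0,0],[0,0,0],0.35],
  ],
)

```text
time_s: 4.25
ee_pos: [0.6426, 0.147, 0.1585]
eef_rot: [3.142, -0.0, 1.282]
force: [-0.3, 0.2, -1.1]
grip_width: 0.0372
```

```bash
python3 -c "
from h import *
go(.642,.148,.158,73.5)
im=ctrl.camera('side')
cv2.imwrite('pics/side3z.png',cv2.resize(im[80:215,220:360,::-1],None,fx=4,fy=4,interpolation=cv2.INTER_CUBIC))"
```

```text
t 4.25 pos [0.6426 0.147  0.1585] yaw 73.46701328910585 F [-0.3098  0.2132 -1.1239] w 0.037209124550391416
turn deg [ 0.0029 -0.0017 -0.033 ] then shift mm [ 0.792  -0.9021  0.5159]
```

View pics/side3z.png

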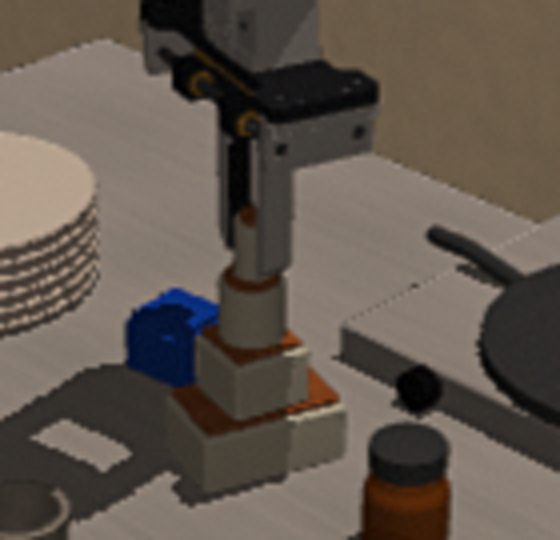

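Emit:
drive_tool(
  increments=[
    [[0,0,0],[0,0,0],0.32],
    [[0,0,0],[0,0,0],0.3],
    [[0,0,0],[0,0,0],0.28],
    [[0,0,0],[0,0,0],0.26],
    [[0,0,0],[0,0,0],0.2],
    [[0,0,0],[0,0,0],0.1],
    [[0,0,0],[0,0,0],0.1],
    [[0,0,0],[0,0,0],0.1],
  ],
)

```text
time_s: 5.3
ee_pos: [0.6426, 0.147, 0.1584]
eef_rot: [-3.142, 0.0, 1.282]
force: [-0.2, 0.8, -0.7]
grip_width: 0.0258
```

Emit:
drive_tool(
  increments=[
    [[0,0,0],[0,0,-10],0.1],
    [[0,0,0],[0,0,-20],0.1],
    [[0,0,0],[0,0,-20],0.1],
    [[0,0,0],[-13,-9,0],0.1],
    [[0,0,0],[-25,-16.5,0],0.1],
    [[0,0,0],[-25,-16.6,0],0.1],
    [[0,0,0],[-25,-16.6,0],0.1],
    [[0,0,0],[-25,-16.6,0],0.1],
    [[0,0,0],[-25,-16.6,0],0.1],
    [[0,0,0],[-25,-16.6,0],0.1],
    [[0,0,0],[-25,-16.6,0],0.1],
    [[0,0,0],[-15,-10.4,0],0.1],
    [[0,0,0],[-10.1,-6.4,10],0.1],
    [[0,0,0],[0,0,25],0.1],
    [[0,0,0],[0,0,30],0.1],
    [[0,0,0],[0,0,30],0.1],
    [[0,0,0],[0,0,30],0.1],
    [[0,0,0],[0,0,25],0.1],
    [[0,0,0],[0,0,5],0.1],
    [[0,0,0],[0,0,0],0.1],
  ],
)

```text
time_s: 7.8
ee_pos: [0.4462, -0.0169, 0.0537]
eef_rot: [-3.142, -0.0, 1.282]
force: [0.4, 0.7, -0.4]
grip_width: 0.0254
```

```bash
python3 -c "
from h import *
go(.446,-.017,.030,73.5)
im=ctrl.camera('side')
cv2.imwrite('pics/side4z.png',cv2.resize(im[150:300,200:340,::-1],None,fx=4,fy=4,interpolation=cv2.INTER_CUBIC))
im=ctrl.camera('top')
cv2.imwrite('pics/top4.png',im[:,:,::-1])"
```

```text
t 7.8 pos [ 0.4462 -0.0169  0.0537] yaw 73.47708487693941 F [ 0.367   0.7203 -0.4082] w 0.025354435694524512
turn deg [-0.0028 -0.0007 -0.0229] then shift mm [-0.1549 -0.128  23.656 ]
```

View pics/side4z.png

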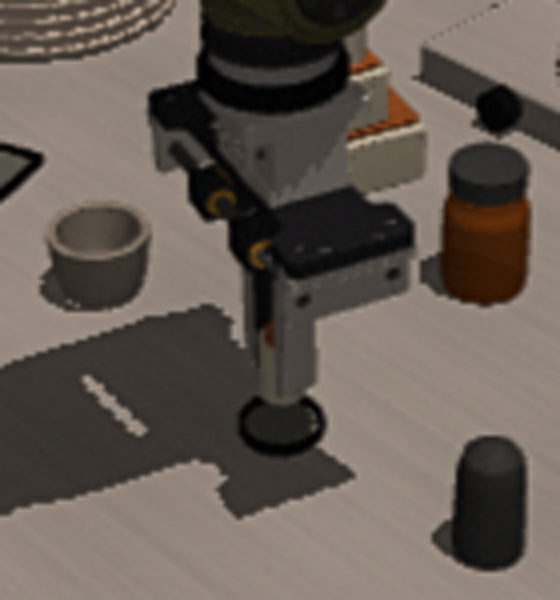

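View pics/top4.png

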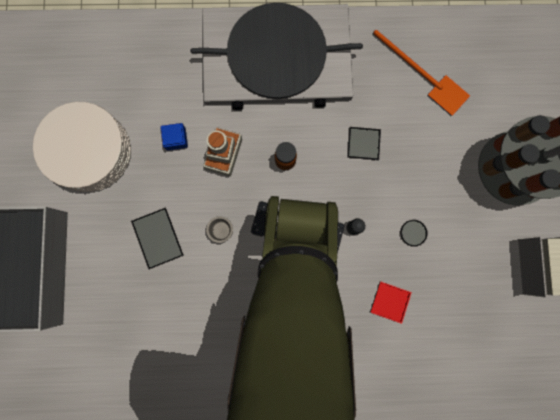

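```bash
python3 -c "
from h import *
print(cast('side',[[200+280/4,150+393/4]],.027),cast('side',[[200+282/4,150+424/4]],.006))"
```

```text
[[ 0.4426 -0.0221  0.027 ]] [[ 0.4427 -0.0231  0.006 ]]
```

Emit:
drive_tool(
  increments=[
    [[0,0,0],[0,0,10],0.1],
    [[0,0,0],[0,0,8],0.1],
    [[0,0,0],[0,0,4],0.1],
    [[0,0,0],[0,0,1.5],0.1],
    [[0,0,0],[0,0,0.5],0.1],
    [[0,0,0],[0,0,0],0.1],
  ],
)

```text
time_s: 8.65
ee_pos: [0.4461, -0.0169, 0.0296]
eef_rot: [3.141, -0.0, 1.282]
force: [-0.1, 0.2, -0.6]
grip_width: 0.0257
```

Emit:
drive_tool(
  increments=[
    [[0,0,0],[0,0,0.4],0.1],
    [[0,0,0],[0,0,0],0.28],
    [[0,0,0],[0,0,0],0.32],
    [[0,0,0],[0,0,0],0.4],
    [[0,0,0],[0,0,0],0.5],
    [[0,0,0],[0,0,0],0.5],
    [[0,0,0],[0,0,-10],0.5],
    [[0,0,0],[0,0,-20],0.5],
    [[0,0,0],[0,0,-30],0.6],
    [[0,0,0],[0,0,-30],0.8],
    [[0,0,0],[0,0,-30],1],
    [[0,0,0],[0,0,-25],1],
    [[0,0,0],[12,8,0],1],
    [[0,0,0],[25,16.6,0],1],
    [[0,0,0],[25,16.6,0],1],
    [[0,0,0],[25,16.6,0],1],
    [[0,0,0],[25,16.6,0],1],
    [[0,0,0],[0,0,0],1],
  ],
)

```text
time_s: 10.9
ee_pos: [0.5497, 0.0707, 0.1725]
eef_rot: [-3.14, 0.0, 1.284]
force: [0.2, -0.2, -0.4]
grip_width: 0.094
```

```bash
python3 -c "
from h import *
go(.642,.148,.118,73.5)
im=ctrl.camera('top')
cv2.imwrite('pics/top5.png',im[:,:,::-1])
cv2.imwrite('pics/z5.png',cv2.resize(im[110:190,150:255,::-1],None,fx=7,fy=7,interpolation=cv2.INTER_CUBIC))
im=ctrl.camera('side')
cv2.imwrite('pics/side5.png',im[:,:,::-1])"
```

```text
t 10.9 pos [0.5497 0.0707 0.1725] yaw 73.55960796878969 F [ 0.1676 -0.1757 -0.4414] w 0.09398315122394485
turn deg [-0.0983  0.0284  0.0596] then shift mm [100.3346  66.5651  54.5243]
```

View pics/z5.png

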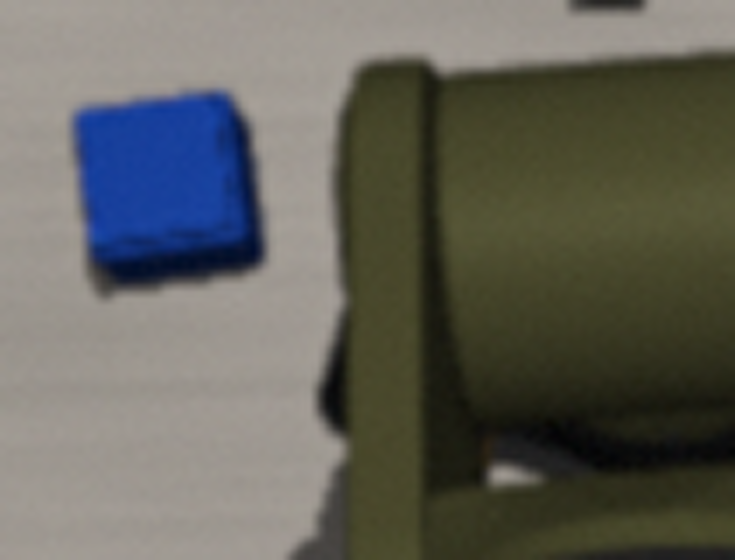

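View pics/side5.png

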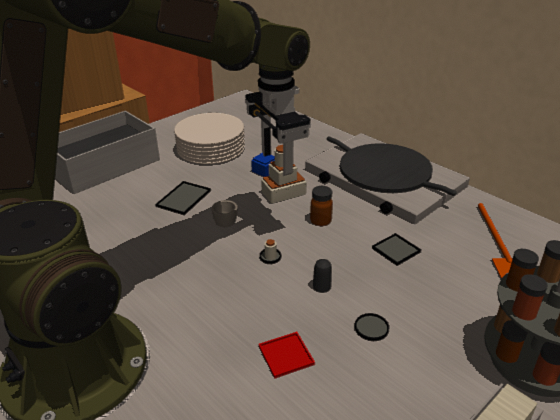

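```bash
python3 -c "
import cv2
a=cv2.imread('pics/top4.png')
cv2.imwrite('pics/z4.png',cv2.resize(a[110:190,150:255],None,fx=7,fy=7,interpolation=cv2.INTER_CUBIC))"
```

```text
(no output)
```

View pics/z4.png

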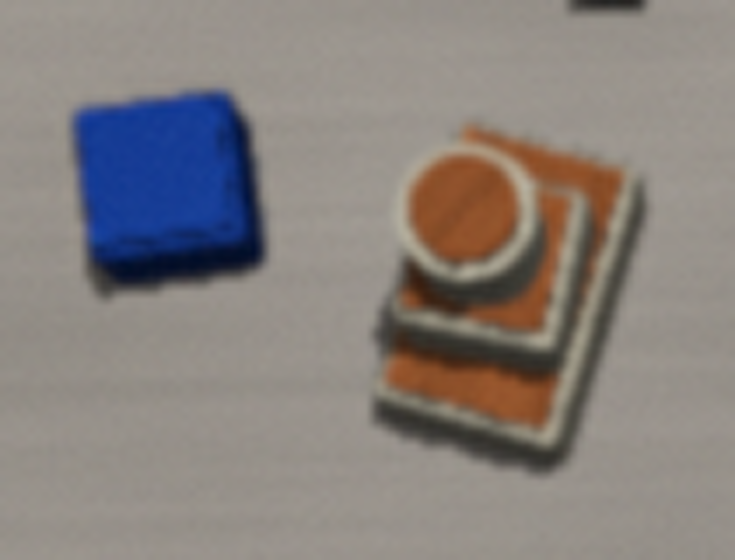

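Emit:
drive_tool(
  increments=[
    [[0,0,0],[20,13.3,0],1],
    [[0,0,0],[25,16.6,0],1],
    [[0,0,0],[25,16.6,0],1],
    [[0,0,0],[20,13.3,0],1],
    [[0,0,0],[10.3,6.7,0],1],
    [[0,0,0],[0,0,15],1],
    [[0,0,0],[0,0,20],1],
    [[0,0,0],[0,0,15],0.9],
    [[0,0,0],[0,0,5],0.8],
    [[0,0,0],[0,0,0],0.7],
    [[0,0,0],[0,0,0],0.6],
    [[0,0,0],[0,0,0],0.53],
    [[0,0,0],[0,0,0],0.5],
    [[0,0,0],[0,0,0],0.48],
    [[0,0,0],[0,0,0],0.46],
    [[0,0,0],[0,0,0],0.44],
    [[0,0,0],[0,0,0],0.4],
    [[0,0,0],[0,0,0],0.3],
    [[0,0,0],[0,0,0],0.3],
  ],
  squeeze=15,
)

```text
time_s: 13.38
ee_pos: [0.6415, 0.1466, 0.1191]
eef_rot: [3.141, -0.0, 1.282]
force: [0.0, 2.2, 2.5]
grip_width: 0.0419
```

Emit:
drive_tool(
  increments=[
    [[0,0,0],[0,0,-10],0.3],
    [[0,0,0],[0,0,-20],0.3],
    [[0,0,0],[0,0,-20],0.3],
    [[0,0,0],[-15,-2,0],0.3],
    [[0,0,0],[-30,-4,0],0.3],
    [[0,0,0],[-30,-4,0],0.3],
    [[0,0,0],[-30,-4,0],0.3],
    [[0,0,0],[-30,-4,0],0.3],
    [[0,0,0],[-30,-4,0],0.3],
    [[0,0,0],[-30,-4,0],0.3],
    [[0,0,0],[-30,-4,0],0.3],
    [[0,0,0],[-30,-4,0],0.3],
    [[0,0,0],[-30,-4,0],0.3],
    [[0,0,0],[-30,-4,0],0.3],
    [[0,0,0],[-30,-4,0],0.3],
    [[0,0,0],[-30,-4,0],0.3],
    [[0,0,0],[-30,-4,0],0.3],
    [[0,0,0],[-30,-4,0],0.3],
    [[0,0,0],[-30,-4,0],0.3],
  ],
)

```text
time_s: 15.75
ee_pos: [0.4482, -0.2827, 0.1688]
eef_rot: [-3.141, -0.0, 1.282]
force: [0.4, -0.9, -1.4]
grip_width: 0.0418
```

```bash
python3 -c "
from h import *
go(.443,-.299,.0305,73.5)"
```

```text
t 15.75 pos [ 0.4482 -0.2827  0.1688] yaw 73.44201971105208 F [ 0.396  -0.8797 -1.4281] w 0.04177924361028281
turn deg [-0.0326 -0.0011 -0.058 ] then shift mm [-17.1057  -0.3274 138.2502]
```

Emit:
drive_tool(
  increments=[
    [[0,0,0],[-17,-0.3,0],0.3],
    [[0,0,0],[0,0,15],0.3],
    [[0,0,0],[0,0,25],0.3],
    [[0,0,0],[0,0,30],0.3],
    [[0,0,0],[0,0,25],0.3],
    [[0,0,0],[0,0,15],0.3],
    [[0,0,0],[0,0,5],0.3],
    [[0,0,0],[0,0,0],0.3],
  ],
)

```text
time_s: 16.75
ee_pos: [0.4448, -0.2977, 0.0542]
eef_rot: [3.141, 0.0, 1.283]
force: [-0.0, -0.4, 0.2]
grip_width: 0.0416
```

```bash
python3 -c "
from h import *
go(.443,-.299,.0305,73.5)
im=ctrl.camera('side')
cv2.imwrite('pics/side6z.png',cv2.resize(im[220:370,300:440,::-1],None,fx=4,fy=4,interpolation=cv2.INTER_CUBIC))"
```

```text
t 16.75 pos [ 0.4448 -0.2977  0.0542] yaw 73.48277822341042 F [-0.     -0.3565  0.2354] w 0.04157161515474156
turn deg [ 0.0142  0.0051 -0.0172] then shift mm [-1.7303 -1.3666 23.7394]
```

View pics/side6z.png

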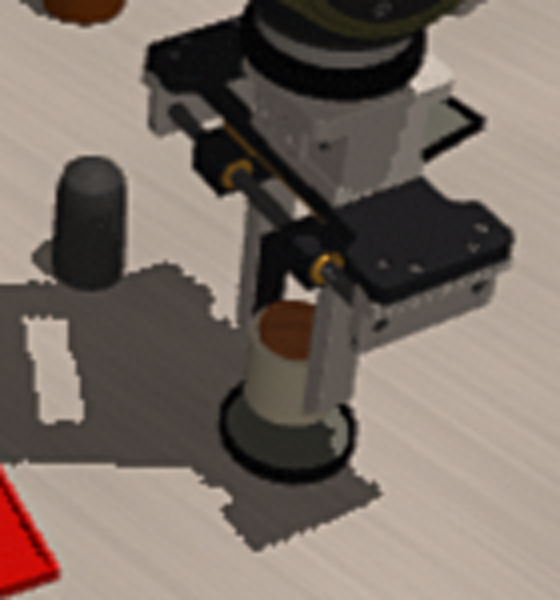

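```bash
python3 -c "
from h import *
print(cast('side',[[300+288/4,220+397/4]],.026),cast('side',[[300+288/4,220+430/4]],.006))"
```

```text
[[ 0.4396 -0.303   0.026 ]] [[ 0.4397 -0.3052  0.006 ]]
```

Emit:
drive_tool(
  increments=[
    [[0,0,0],[-1.7,-0.5,8],0.3],
    [[0,0,0],[0,0,8],0.3],
    [[0,0,0],[0,0,4],0.3],
    [[0,0,0],[0,0,1],0.3],
    [[0,0,0],[0,0,0],0.3],
  ],
)

```text
time_s: 17.42
ee_pos: [0.4437, -0.2993, 0.0331]
eef_rot: [3.142, 0.0, 1.282]
force: [0.7, 0.0, -0.8]
grip_width: 0.0421
```

Emit:
drive_tool(
  increments=[
    [[0,0,0],[0,0,0.7],0.3],
    [[0,0,0],[0,0,0],0.3],
    [[0,0,0],[0,0,0],0.3],
  ],
)

```text
time_s: 17.8
ee_pos: [0.4436, -0.2993, 0.0324]
eef_rot: [3.141, 0.0, 1.282]
force: [-0.9, 0.2, -1.3]
grip_width: 0.0416
```

Emit:
drive_tool(
  increments=[
    [[0,0,0],[0,0,0.7],0.3],
    [[0,0,0],[0,0,0.5],0.3],
    [[0,0,0],[0,0,0],0.3],
  ],
)

```text
time_s: 18.18
ee_pos: [0.4437, -0.2994, 0.032]
eef_rot: [3.141, 0.0, 1.282]
force: [-5.0, 3.3, 11.6]
grip_width: 0.0417
```

Emit:
drive_tool(
  increments=[
    [[0,0,0],[0,0,-0.4],0.44],
    [[0,0,0],[0,0,0],0.47],
    [[0,0,0],[0,0,0],0.52],
    [[0,0,0],[0,0,0],0.6],
    [[0,0,0],[0,0,0],0.65],
    [[0,0,0],[0,0,0],0.65],
    [[0,0,0],[0,0,-10],0.65],
    [[0,0,0],[0,0,-20],0.65],
    [[0,0,0],[0,0,-30],0.8],
    [[0,0,0],[0,0,-30],1],
    [[0,0,0],[0,0,-30],1],
    [[0,0,0],[0,0,-18],1],
    [[0,0,0],[0,0,0],1],
  ],
)

```text
time_s: 19.8
ee_pos: [0.444, -0.2996, 0.1712]
eef_rot: [3.139, 0.001, 1.282]
force: [0.6, -0.1, -0.9]
grip_width: 0.0937
```

```bash
python3 -c "
from h import *
go(.642,.148,.074,74)
im=ctrl.camera('side');cv2.imwrite('pics/side7.png',im[:,:,::-1])
im=ctrl.camera('top');cv2.imwrite('pics/top7.png',im[:,:,::-1])
cv2.imwrite('pics/z7.png',cv2.resize(im[110:190,150:255,::-1],None,fx=7,fy=7,interpolation=cv2.INTER_CUBIC))"
```

```text
t 19.8 pos [ 0.444  -0.2996  0.1712] yaw 73.47024878107166 F [ 0.579  -0.0535 -0.9207] w 0.09372633312112498
turn deg [ 0.1554  0.0634 -0.5297] then shift mm [484.8665  66.9164  97.1829]
```

View pics/side7.png

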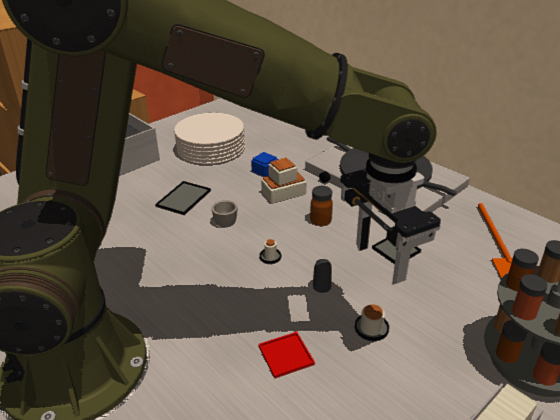

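View pics/z7.png

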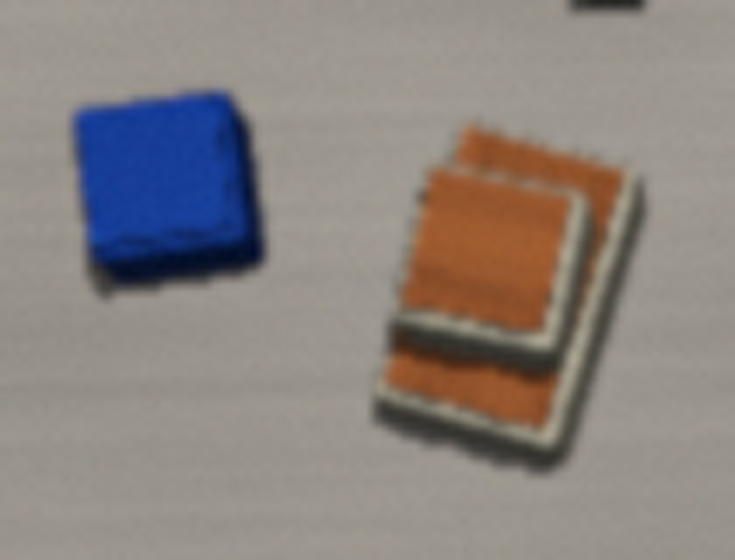

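```bash
python3 -c "
from h import *
for z,p in ((.09,[[432,172],[570,200],[545,330],[403,300]]),(.085,[[395,322],[552,352],[590,197]])):
    w=cast('top',z1(p),z)[:,:2];print(w.mean(0) if len(w)==4 else (w[0]+w[2])/2);d=np.diff(w,axis=0);print(np.linalg.norm(d,axis=1),np.degrees(np.arctan2(d[:,1],d[:,0])))"
```

```text
[0.6419 0.148 ]
[0.0449 0.0429 0.046 ] [-102.7587  169.0483   76.8036]
[0.6403 0.147 ]
[0.0509 0.0519] [-102.0616  -13.8197]
```

Emit:
drive_tool(
  increments=[
    [[0,0,-3],[0,0,0],1],
    [[0,0,0],[30,5.4,0],1],
    [[0,0,0],[30,5.4,0],1],
    [[0,0,0],[30,5.4,0],1],
    [[0,0,0],[30,5.4,0],1],
    [[0,0,0],[30,5.4,0],1],
    [[0,0,0],[30,5.4,0],1],
    [[0,0,0],[30,5.4,0],1],
    [[0,0,0],[30,5.4,0],1],
    [[0,0,0],[30,5.4,0],1],
    [[0,0,0],[30,5.4,0],1],
    [[0,0,0],[30,5.4,0],1],
    [[0,0,0],[30,5.4,0],1],
    [[0,0,0],[30,5.4,0],1],
    [[0,0,0],[30,5.4,0],1],
    [[0,0,0],[30,5.4,0],1],
    [[0,0,0],[30,5.4,0],1],
    [[0,0,0],[0,0,30],1],
    [[0,0,0],[0,0,0],1],
  ],
  squeeze=20,
)

```text
time_s: 22.28
ee_pos: [0.6385, 0.1471, 0.1362]
eef_rot: [-3.136, 0.002, 1.335]
force: [0.3, -0.1, 0.4]
grip_width: 0.0941
```

```bash
python3 -c "
from h import *
go(.640,.147,.074,76.5)
im=ctrl.camera('side')
cv2.imwrite('pics/side8z.png',cv2.resize(im[80:215,220:360,::-1],None,fx=4,fy=4,interpolation=cv2.INTER_CUBIC))"
```

```text
t 22.27 pos [0.6385 0.1471 0.1362] yaw 76.49116433677428 F [ 0.2935 -0.0619  0.4421] w 0.09408789036296517
turn deg [-0.31    0.1356 -0.0092] then shift mm [ 0.2664  1.4625 62.2213]
```

View pics/side8z.png

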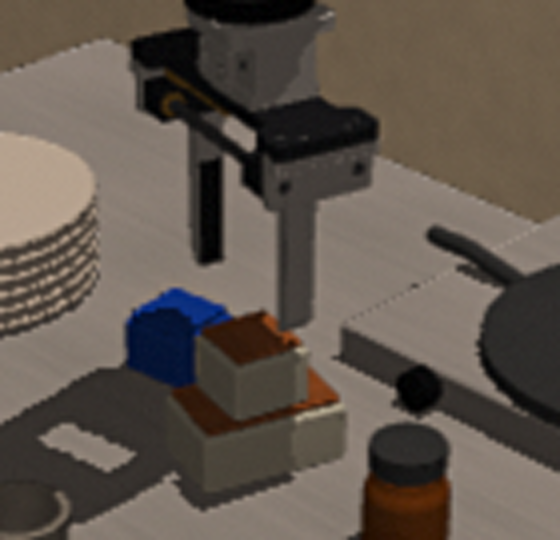

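Emit:
drive_tool(
  increments=[
    [[-0.3,0.1,0],[0,1.4,10],1],
    [[0,0,0],[0,0,20],1],
    [[0,0,0],[0,0,20],1],
    [[0,0,0],[0,0,10],0.9],
    [[0,0,0],[0,0,2],0.8],
    [[0,0,0],[0,0,0],0.7],
    [[0,0,0],[0,0,0],0.65],
    [[0,0,0],[0,0,0],0.62],
    [[0,0,0],[0,0,0],0.6],
    [[0,0,0],[0,0,0],0.58],
    [[0,0,0],[0,0,0],0.56],
    [[0,0,0],[0,0,0],0.5],
    [[0,0,0],[0,0,0],0.4],
    [[0,0,0],[0,0,0],0.4],
  ],
)

```text
time_s: 24.08
ee_pos: [0.6417, 0.147, 0.0778]
eef_rot: [3.136, -0.002, 1.335]
force: [-0.5, 3.3, 4.7]
grip_width: 0.0539
```

```bash
python3 -c "
from h import *
go(.6625,-.19,.16,83.8)"
```

```text
t 24.07 pos [0.6417 0.147  0.0778] yaw 76.47422375715173 F [-0.4612  3.2733  4.7295] w 0.0539275303150789
turn deg [ 0.3343 -0.0995 -7.3261] then shift mm [-332.747    57.0503  -82.2101]
```

Emit:
drive_tool(
  increments=[
    [[0,0,0],[0,0,-10],0.4],
    [[0,0,0],[0,0,-20],0.4],
    [[0,0,0],[0,0,-25],0.4],
    [[0,0,0],[0,0,-25],0.4],
    [[0.33,-0.1,-2],[0,0,0],0.4],
    [[0,0,-3],[0,0,0],0.4],
    [[0,0,-2.3],[0,0,0],0.4],
    [[0,0,0],[-15,2.5,0],0.4],
    [[0,0,0],[-30,5,0],0.4],
    [[0,0,0],[-30,5.2,0],0.4],
    [[0,0,0],[-30,5.2,0],0.4],
    [[0,0,0],[-30,5.2,0],0.4],
    [[0,0,0],[-30,5.2,0],0.4],
    [[0,0,0],[-30,5.2,0],0.4],
    [[0,0,0],[-30,5.2,0],0.4],
    [[0,0,0],[-30,5.2,0],0.4],
    [[0,0,0],[-30,5.2,0],0.4],
    [[0,0,0],[-30,5.2,0],0.4],
    [[0,0,0],[-15,2.5,0],0.4],
    [[0,0,0],[0,0,0],0.4],
  ],
)

```text
time_s: 26.58
ee_pos: [0.6614, -0.1883, 0.1571]
eef_rot: [-3.14, -0.0, 1.461]
force: [-0.6, -0.1, -2.4]
grip_width: 0.0543
```

```bash
python3 -c "
from h import *
go(.6625,-.19,.035,83.8)"
```

```text
t 26.57 pos [ 0.6614 -0.1883  0.1571] yaw 83.68339961688596 F [-0.5956 -0.0892 -2.4065] w 0.054287354097047935
turn deg [-0.07   -0.0062 -0.1166] then shift mm [ -1.5702   1.2755 122.0576]
```

Emit:
drive_tool(
  increments=[
    [[0,0,0],[-1.5,1.2,10],0.4],
    [[0,0,0],[0,0,20],0.4],
    [[0,0,0],[0,0,25],0.4],
    [[0,0,0],[0,0,25],0.4],
    [[0,0,0],[0,0,15],0.4],
    [[0,0,0],[0,0,5],0.4],
    [[0,0,0],[0,0,0],0.4],
  ],
)

```text
time_s: 27.45
ee_pos: [0.6629, -0.1889, 0.0577]
eef_rot: [-3.141, 0.0, 1.462]
force: [0.7, -0.2, -2.0]
grip_width: 0.0541
```

```bash
python3 -c "
from h import *
go(.6625,-.19,.035,83.8)
im=ctrl.camera('side')
cv2.imwrite('pics/side9z.png',cv2.resize(im[150:290,330:470,::-1],None,fx=4,fy=4,interpolation=cv2.INTER_CUBIC))
im=ctrl.camera('top')
cv2.imwrite('pics/top9.png',im[:,:,::-1])"
```

```text
t 27.45 pos [ 0.6629 -0.1889  0.0577] yaw 83.77624356497329 F [ 0.7443 -0.2146 -2.0247] w 0.054124861515439465
turn deg [-0.0191  0.0013 -0.0238] then shift mm [-1.1048 -0.2671 22.6592]
```

View pics/side9z.png

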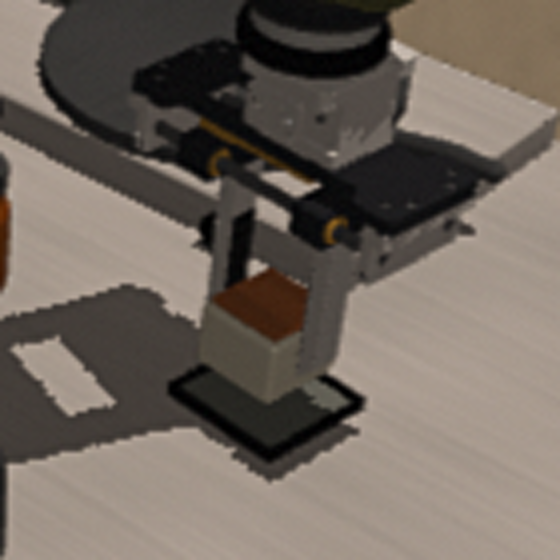

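View pics/top9.png

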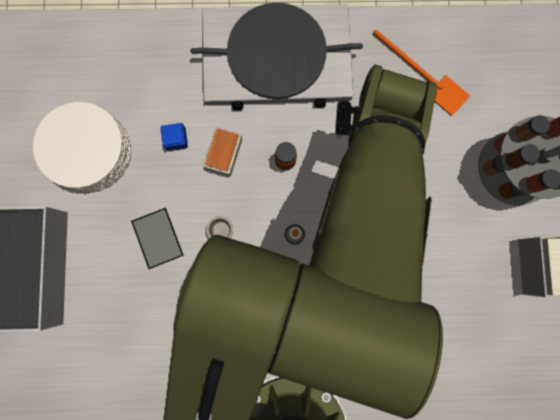

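```bash
python3 -c "
from h import *
u=np.array([-.779,-.627,0])
k=cast('side',[[330+268/4,150+403/4]],.0258)[0]; t=cast('side',[[330+268/4,150+458/4]],.004)[0]
print(k-u*.0382,t-u*.0537)
t=cast('side',[[330+np.array([169,364]).mean()/4,150+np.array([388,403]).mean()/4]],.008)[0];print(t)"
```

```text
[ 0.6637 -0.1899  0.0258] [ 0.6619 -0.1936  0.004 ]
[ 0.6579 -0.1974  0.008 ]
```

Emit:
drive_tool(
  increments=[
    [[0,0,0],[-2.3,-1.2,0],0.4],
    [[0,0,0],[0,0,10],0.4],
    [[0,0,0],[0,0,7],0.4],
    [[0,0,0],[0,0,3],0.4],
    [[0,0,0],[0,0,1],0.4],
    [[0,0,0],[0,0,0],0.4],
    [[0,0,0],[0,0,0.7],0.4],
    [[0,0,0],[0,0,0],0.4],
  ],
)

```text
time_s: 28.55
ee_pos: [0.6613, -0.1912, 0.0359]
eef_rot: [-3.141, 0.0, 1.462]
force: [0.2, -0.0, -2.3]
grip_width: 0.0537
```

Emit:
drive_tool(
  increments=[
    [[0,0,0],[0,0,0.6],0.4],
    [[0,0,0],[0,0,0],0.4],
  ],
)

```text
time_s: 28.8
ee_pos: [0.6613, -0.1912, 0.0352]
eef_rot: [-3.141, 0.0, 1.462]
force: [0.3, -0.2, -2.3]
grip_width: 0.0537
```

Emit:
drive_tool(
  increments=[
    [[0,0,0],[0,0,0.6],0.4],
    [[0,0,0],[0,0,0.4],0.4],
    [[0,0,0],[0,0,0],0.4],
  ],
)

```text
time_s: 29.18
ee_pos: [0.6615, -0.1912, 0.0349]
eef_rot: [-3.142, 0.0, 1.462]
force: [-2.6, 0.6, 5.9]
grip_width: 0.0539
```

Emit:
drive_tool(
  increments=[
    [[0,0,0],[0,0,-0.4],0.57],
    [[0,0,0],[0,0,0],0.6],
    [[0,0,0],[0,0,0],0.65],
    [[0,0,0],[0,0,0],0.72],
    [[0,0,0],[0,0,0],0.75],
    [[0,0,0],[0,0,0],0.75],
    [[0,0,0],[0,0,-10],0.75],
    [[0,0,0],[0,0,-20],0.75],
    [[0,0,0],[0,0,-30],0.85],
    [[0,0,0],[0,0,-30],1],
    [[0,0,0],[0,0,-30],1],
    [[0,0,0],[0,0,-5],1],
    [[0,0,0],[0,0,0],1],
  ],
)

```text
time_s: 30.8
ee_pos: [0.6612, -0.1911, 0.1596]
eef_rot: [-3.141, 0.0, 1.462]
force: [-0.0, 0.6, -1.1]
grip_width: 0.0941
```

```bash
python3 -c "
from h import *
im=ctrl.camera('side');cv2.imwrite('pics/side10.png',im[:,:,::-1])
a=cv2.imread('pics/top9.png')[120:190,190:255]
h=cv2.cvtColor(a,cv2.COLOR_BGR2HSV);m=cv2.inRange(h,(0,110,60),(25,255,255))
k=max(cv2.findContours(m,cv2.RETR_EXTERNAL,cv2.CHAIN_APPROX_NONE)[0],key=cv2.contourArea)
w=cast('top',k[:,0]+[190,120],.046)[:,:2]
r=cv2.minAreaRect((w*1000).astype(np.float32));print(r,w.mean(0))
b=cv2.resize(a,None,fx=8,fy=8,interpolation=cv2.INTER_CUBIC);cv2.imwrite('pics/z10.png',b)
go(.642,.147,.03,r[2])"
```

```text
((644.6376953125, 148.62359619140625), (54.966915130615234, 91.210693359375), 72.61847686767578) [0.6446 0.1483]
t 30.85 pos [ 0.661  -0.1911  0.1587] yaw 83.77058650391689 F [-0.1941  0.2104 -0.544 ] w 0.09407448752599731
turn deg [-0.1018 -0.0029 11.1521] then shift mm [ 316.9591 -119.1391  128.7161]
```

View pics/z10.png

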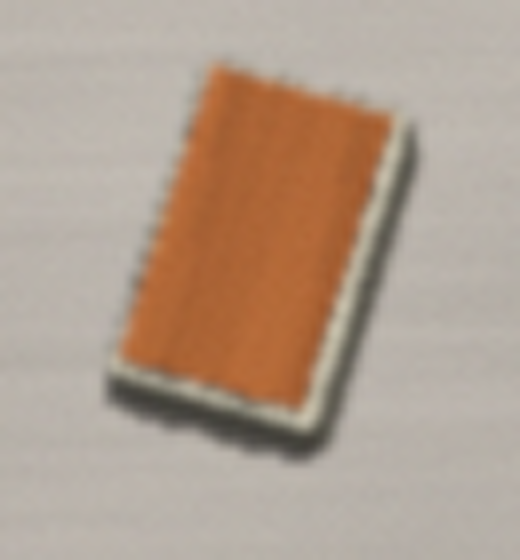

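View pics/side10.png

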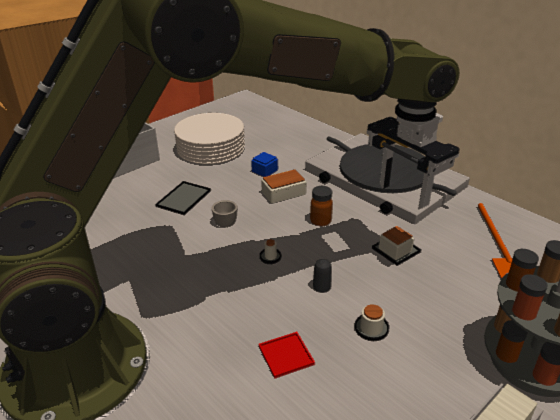

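Emit:
drive_tool(
  increments=[
    [[0,0,5],[0,0,0],1],
    [[0,0,5.8],[0,0,0],1],
    [[0,0,0],[30,-11,0],1],
    [[0,0,0],[30,-11,0],1],
    [[0,0,0],[30,-11,0],1],
    [[0,0,0],[30,-11,0],1],
    [[0,0,0],[30,-11,0],1],
    [[0,0,0],[30,-11,0],1],
    [[0,0,0],[30,-11,0],1],
    [[0,0,0],[30,-11,0],1],
    [[0,0,0],[30,-11,0],1],
    [[0,0,0],[30,-11,0],1],
    [[0,0,0],[18.4,-6.7,0],0.95],
    [[0,0,0],[0,0,30],0.95],
    [[0,0,0],[0,0,25],0.95],
    [[0,0,0],[0,0,0],0.95],
  ],
  squeeze=30,
)

```text
time_s: 32.85
ee_pos: [0.642, 0.147, 0.1022]
eef_rot: [-3.137, 0.002, 1.273]
force: [-0.6, 0.3, 0.7]
grip_width: 0.0893
```

```bash
python3 -c "
from h import *
go(.6425,.1475,.032,73)
im=ctrl.camera('side')
cv2.imwrite('pics/side11z.png',cv2.resize(im[80:215,220:360,::-1],None,fx=4,fy=4,interpolation=cv2.INTER_CUBIC))"
```

```text
t 32.85 pos [0.642  0.147  0.1022] yaw 72.95538881742266 F [-0.5787  0.263   0.7452] w 0.08930671735652626
turn deg [-0.2537  0.1283 -0.0449] then shift mm [ 0.6742  0.3436 70.2186]
```

View pics/side11z.png

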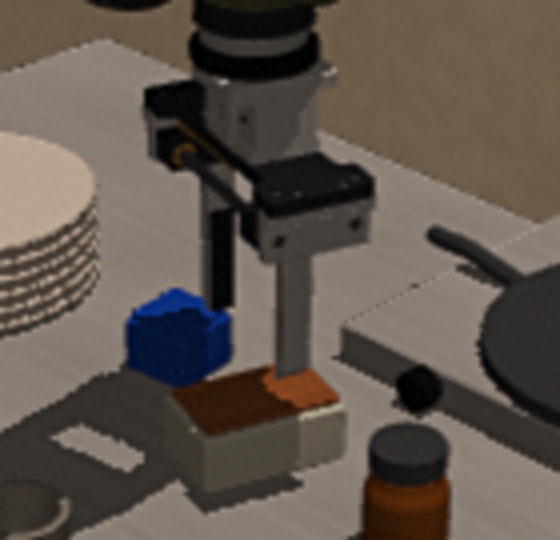

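Emit:
drive_tool(
  increments=[
    [[0,0,0],[0,0,15],0.95],
    [[0,0,0],[0,0,15],0.95],
    [[0,0,0],[0,0,10],0.95],
    [[0,0,0],[0,0,6],0.95],
    [[0,0,0],[0,0,0],0.95],
    [[0,0,0],[0,0,0],0.95],
  ],
)

```text
time_s: 33.65
ee_pos: [0.6432, 0.1475, 0.0591]
eef_rot: [3.141, -0.0, 1.274]
force: [0.3, -0.0, 1.0]
grip_width: 0.0892
```

```bash
python3 -c "
from h import *
go(.6425,.1475,.032,73)
im=ctrl.camera('side')
cv2.imwrite('pics/side12z.png',cv2.resize(im[80:215,220:360,::-1],None,fx=4,fy=4,interpolation=cv2.INTER_CUBIC))"
```

```text
t 33.65 pos [0.6432 0.1475 0.0591] yaw 72.96967744769344 F [ 0.3063 -0.0284  0.9567] w 0.08919366735688854
turn deg [ 0.009  -0.0095 -0.0303] then shift mm [-0.1804 -0.6973 27.1175]
```

View pics/side12z.png

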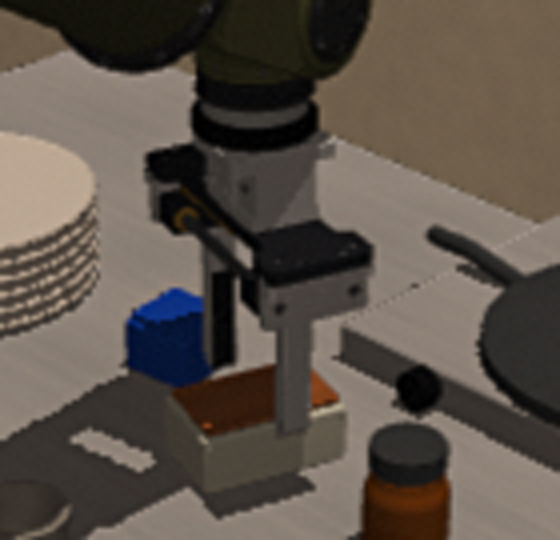

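Both fingers now straddle the oblong (right tip at about (290,432) in the crop, in front of the side wall; left one behind it), no contact force. Going down and closing.

Emit:
drive_tool(
  increments=[
    [[0,0,0],[0,0,10],0.95],
    [[0,0,0],[0,0,10],0.95],
    [[0,0,0],[0,0,6],0.9],
    [[0,0,0],[0,0,0],0.8],
    [[0,0,0],[0,0,0],0.75],
    [[0,0,0],[0,0,0],0.72],
    [[0,0,0],[0,0,0],0.7],
    [[0,0,0],[0,0,0],0.68],
    [[0,0,0],[0,0,0],0.65],
    [[0,0,0],[0,0,0],0.6],
    [[0,0,0],[0,0,0],0.5],
    [[0,0,0],[0,0,0],0.5],
  ],
)

```text
time_s: 35.2
ee_pos: [0.6431, 0.1476, 0.0329]
eef_rot: [-3.142, -0.0, 1.274]
force: [0.7, 4.4, 4.3]
grip_width: 0.0638
```

```bash
python3 -c "
from h import *
go(.4425,.306,.11,110.8)"
```

```text
t 35.2 pos [0.6431 0.1476 0.0329] yaw 72.97202812643455 F [0.6932 4.4055 4.2915] w 0.06377707813500783
turn deg [  0.0045  -0.0213 -37.828 ] then shift mm [ 219.3026 -131.3335  -77.0584]
```

Emit:
drive_tool(
  increments=[
    [[0,0,0],[0,0,-8],0.5],
    [[0,0,0],[0,0,-20],0.5],
    [[0,0,0],[0,0,-25],0.5],
    [[0,0,0],[0,0,-25],0.5],
    [[0,0,0],[0,0,-22],0.5],
    [[0,0,-3],[0,0,0],0.5],
    [[0,0,-5],[0,0,0],0.5],
    [[0,0,-5],[0,0,0],0.5],
    [[0,0,-5],[0,0,0],0.5],
    [[0,0,-5],[0,0,0],0.5],
    [[0,0,-5],[0,0,0],0.5],
    [[0,0,-5],[0,0,0],0.5],
    [[0,0,-4.8],[0,0,0],0.5],
    [[0,0,0],[0,0,0],0.5],
  ],
)

```text
time_s: 36.95
ee_pos: [0.6431, 0.1472, 0.1336]
eef_rot: [-3.142, 0.0, 1.933]
force: [-0.2, -0.1, -1.5]
grip_width: 0.064
```

Emit:
drive_tool(
  increments=[
    [[0,0,0],[14,-8.5,0],0.5],
    [[0,0,0],[25,-15,0],0.5],
    [[0,0,0],[25,-15,0],0.5],
    [[0,0,0],[25,-15,0],0.5],
    [[0,0,0],[25,-15,0],0.5],
    [[0,0,0],[25,-15,0],0.5],
    [[0,0,0],[25,-15,0],0.5],
    [[0,0,0],[25,-15,0],0.5],
    [[0,0,0],[20,-12,0],0.5],
    [[0,0,0],[10,-5.8,0],0.5],
    [[0,0,0],[0,0,0],0.5],
    [[0,0,0],[0,0,0],0.5],
  ],
)

```text
time_s: 38.45
ee_pos: [0.443, 0.3053, 0.1328]
eef_rot: [-3.141, -0.0, 1.933]
force: [0.1, -0.1, -1.5]
grip_width: 0.0637
```

```bash
python3 -c "
from h import *
go(.4425,.306,.06,110.8)"
```

```text
t 38.45 pos [0.443  0.3053 0.1328] yaw 110.73267022533686 F [ 0.1479 -0.1015 -1.5179] w 0.06374132971266601
turn deg [-0.0162 -0.0055 -0.0673] then shift mm [ 0.8437 -0.1979 72.8012]
```

Emit:
drive_tool(
  increments=[
    [[0,0,0],[0.8,0,12],0.5],
    [[0,0,0],[0,0,25],0.5],
    [[0,0,0],[0,0,25],0.5],
    [[0,0,0],[0,0,12],0.5],
    [[0,0,0],[0,0,3],0.5],
    [[0,0,0],[0,0,0],0.5],
  ],
)

```text
time_s: 39.2
ee_pos: [0.4426, 0.3065, 0.0561]
eef_rot: [3.142, -0.0, 1.933]
force: [-0.2, -0.3, -1.2]
grip_width: 0.064
```

```bash
python3 -c "
from h import *
go(.4425,.306,.036,110.8)
im=ctrl.camera('side')
cv2.imwrite('pics/side13z.png',cv2.resize(im[100:240,110:250,::-1],None,fx=4,fy=4,interpolation=cv2.INTER_CUBIC))
im=ctrl.camera('top')
cv2.imwrite('pics/top13z.png',cv2.resize(im[180:300,80:220,::-1],None,fx=4,fy=4,interpolation=cv2.INTER_CUBIC))"
```

```text
t 39.2 pos [0.4426 0.3065 0.0561] yaw 110.76050998334503 F [-0.2322 -0.3169 -1.1859] w 0.06404973157255153
turn deg [ 0.0043 -0.0184 -0.0395] then shift mm [-0.4159 -0.2238 20.1268]
```

View pics/side13z.png

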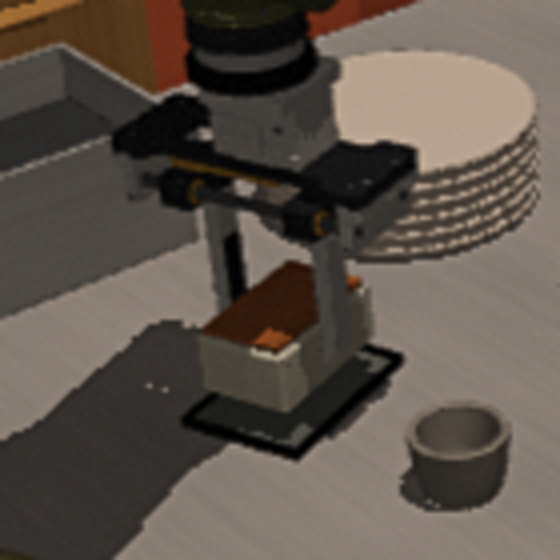

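View pics/top13z.png

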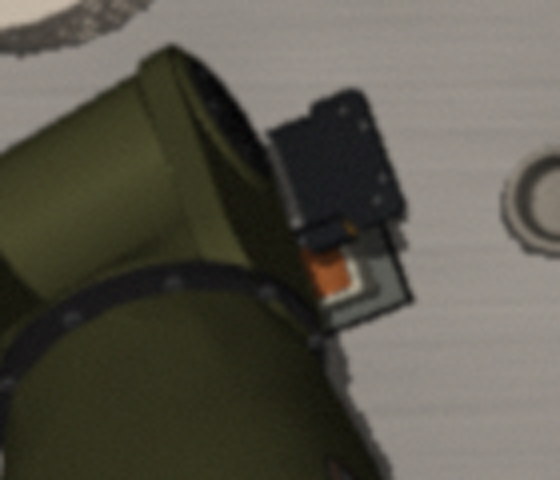

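```bash
python3 -c "
from h import *
f=lambda p,z:cast('side',[[110+p[0]/4,100+p[1]/4]],z)[0]
a=np.radians(20.8);ux=np.array([np.cos(a),np.sin(a),0]);uy=np.array([-np.sin(a),np.cos(a),0])
print('front',f((290,410),.0232)+ux*.05+uy*.032, f((298,459),.004)+ux*.061+uy*.043)
print('left',f((205,385),.0232)+ux*.05-uy*.032, f((184,423),.006)+ux*.061-uy*.043)
print(cast('top',[[80+363/4,180+293/4],],.041)+ux*.05+uy*.032,cast('top',[[80+413/4,180+299/4],],.006)+ux*.061+uy*.043)"
```

```text
front [0.446  0.3068 0.0232] [0.4403 0.2988 0.004 ]
left [0.4466 0.3065 0.0232] [0.4406 0.2965 0.006 ]
[[0.4423 0.3123 0.041 ]] [[0.4456 0.3058 0.006 ]]
```

```bash
python3 -c "
from h import *
a=np.radians(20.8);ux=np.array([np.cos(a),np.sin(a),0]);uy=np.array([-np.sin(a),np.cos(a),0])
print(cast('top',[[80+363/4,180+293/4],],.0642)+ux*.05+uy*.032,cast('top',[[80+413/4,180+299/4],],.008)+ux*.061+uy*.043)
im=cv2.imread('pics/top13z.png');cv2.imwrite('pics/t13c.png',cv2.resize(im[200:360,270:440],None,fx=3.5,fy=3.5))
im=cv2.imread('pics/side13z.png');cv2.imwrite('pics/s13c.png',cv2.resize(im[300:480,170:420],None,fx=3,fy=3))"
```

```text
[[0.4415 0.3067 0.0642]] [[0.4456 0.3054 0.008 ]]
```

View pics/t13c.png

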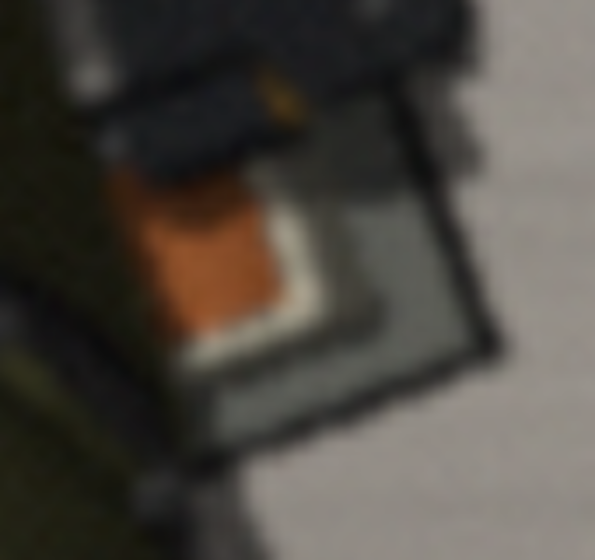

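View pics/s13c.png

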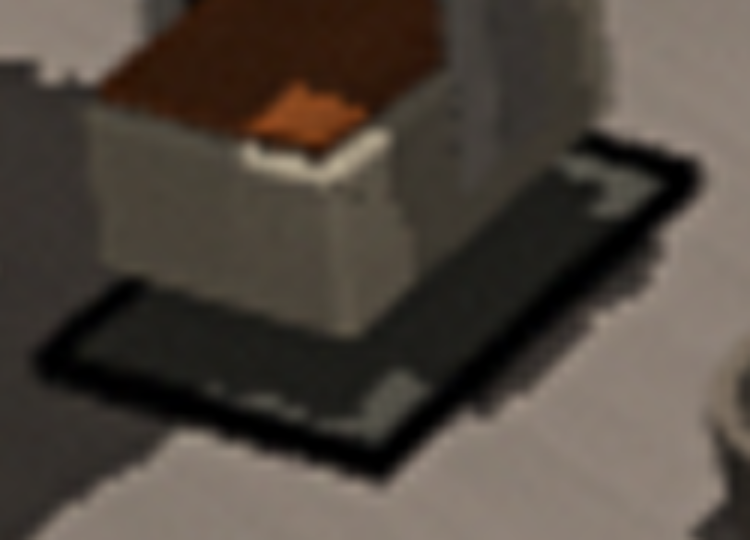

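Emit:
drive_tool(
  increments=[
    [[0,0,0],[-1.9,-0.7,0],0.5],
    [[0,0,0],[0,0,6],0.5],
    [[0,0,0],[0,0,5],0.5],
    [[0,0,0],[0,0,0],0.5],
  ],
)

```text
time_s: 39.8
ee_pos: [0.4421, 0.3042, 0.0442]
eef_rot: [-3.14, -0.0, 1.933]
force: [0.2, 0.0, -1.6]
grip_width: 0.0641
```

```bash
python3 -c "
from h import *
go(.4425,.304,.036,110.8)
im=ctrl.camera('side')
cv2.imwrite('pics/s14c.png',cv2.resize(im[170:225,145:215,::-1],None,fx=10,fy=10,interpolation=cv2.INTER_CUBIC))
im=ctrl.camera('top')
cv2.imwrite('pics/t14c.png',cv2.resize(im[225:275,145:190,::-1],None,fx=11,fy=11,interpolation=cv2.INTER_CUBIC))"
```

```text
t 39.8 pos [0.4421 0.3042 0.0442] yaw 110.76839691178047 F [ 0.2156  0.019  -1.6351] w 0.06411857898308425
turn deg [-0.0794 -0.0014 -0.0316] then shift mm [-0.3587  0.3393  8.1755]
```

View pics/s14c.png

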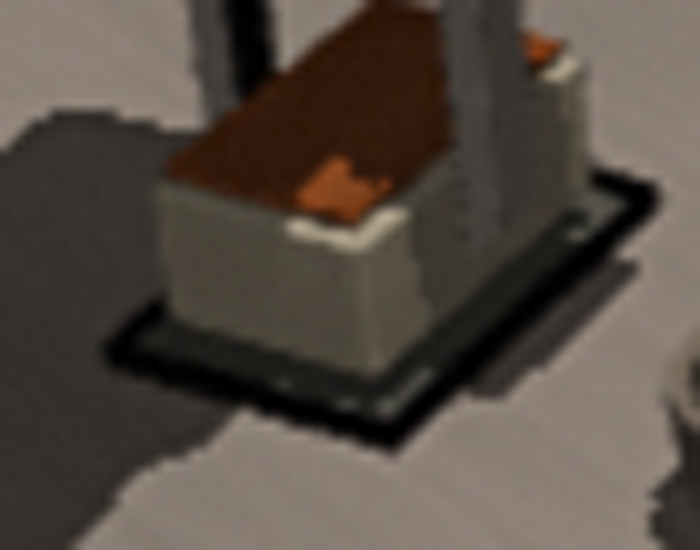

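View pics/t14c.png

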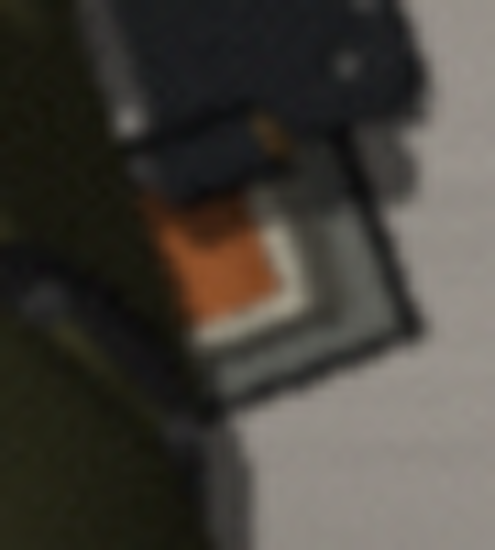

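```bash
python3 -c "
from h import *
f=lambda p,z:cast('side',[[145+p[0]/10-.45,170+p[1]/10-.45]],z)[0]
a=np.radians(20.8);ux=np.array([np.cos(a),np.sin(a),0]);uy=np.array([-np.sin(a),np.cos(a),0])
A=f((375,372),.0112)+ux*.05+uy*.032;B=f((395,450),.001)+ux*.061+uy*.043
A2=f((168,320),.0112)+ux*.05-uy*.032;B2=f((105,350),.005)+ux*.061-uy*.043
print(A-B,A2-B2,A,B,A2,B2)
g=lambda p,z:cast('top',[[145+p[0]/11-.45,225+p[1]/11-.45]],z)[0]
A=g((308,303),.0522)+ux*.05+uy*.032;B=g((418,332),.006)+ux*.061+uy*.043
print(A-B,A,B)"
```

```text
[0.0016 0.0039 0.0102] [ 0.     -0.0015  0.0062] [0.4439 0.3078 0.0112] [0.4422 0.3039 0.001 ] [0.4425 0.3025 0.0112] [0.4425 0.304  0.005 ]
[-0.0013 -0.0018  0.0462] [0.4444 0.3056 0.0522] [0.4457 0.3074 0.006 ]
```

Emit:
drive_tool(
  increments=[
    [[0,0,0],[0,0,4],0.5],
    [[0,0,0],[0,0,3],0.5],
    [[0,0,0],[0,0,0.7],0.5],
    [[0,0,0],[0,0,0],0.5],
    [[0,0,0],[0,0,0.5],0.5],
    [[0,0,0],[0,0,0],0.5],
  ],
)

```text
time_s: 40.65
ee_pos: [0.4423, 0.3043, 0.0366]
eef_rot: [-3.141, -0.0, 1.933]
force: [0.3, -0.3, -2.7]
grip_width: 0.0638
```

Emit:
drive_tool(
  increments=[
    [[0,0,0],[0,0,0.6],0.5],
    [[0,0,0],[0,0,0.5],0.5],
    [[0,0,0],[0,0,0],0.5],
  ],
)

```text
time_s: 41.02
ee_pos: [0.4423, 0.3044, 0.0359]
eef_rot: [-3.141, -0.0, 1.933]
force: [-1.8, -1.8, 5.8]
grip_width: 0.0637
```

Emit:
drive_tool(
  increments=[
    [[0,0,0],[0,0,-0.3],0.68],
    [[0,0,0],[0,0,0],0.71],
    [[0,0,0],[0,0,0],0.76],
    [[0,0,0],[0,0,0],0.85],
    [[0,0,0],[0,0,0],0.9],
    [[0,0,0],[0,0,0],0.9],
    [[0,0,0],[0,0,-10],0.9],
    [[0,0,0],[0,0,-20],0.9],
    [[0,0,0],[0,0,-30],0.9],
    [[0,0,0],[0,0,-40],0.9],
    [[0,0,0],[0,0,-40],0.9],
    [[0,0,0],[0,0,-40],0.9],
    [[0,0,0],[30,-15,0],0.9],
    [[0,0,0],[30,-15,0],0.9],
    [[0,0,0],[30,-20,0],0.9],
    [[0,0,0],[30,-20,0],0.9],
    [[0,0,0],[15,-10,0],0.9],
    [[0,0,0],[0,0,0],0.9],
    [[0,0,0],[0,0,0],0.9],
  ],
)

```text
time_s: 43.4
ee_pos: [0.3205, 0.4017, 0.2159]
eef_rot: [-3.141, -0.0, 1.933]
force: [0.8, 0.3, 0.5]
grip_width: 0.0844
```

```bash
python3 -c "
from h import *
go(.4425,.304,.036,110.8)
im=ctrl.camera('side');cv2.imwrite('pics/side15.png',im[:,:,::-1])
im=ctrl.camera('top');cv2.imwrite('pics/top15.png',im[:,:,::-1])"
```

```text
t 43.4 pos [0.3205 0.4017 0.2159] yaw 110.73404346492038 F [0.7787 0.2759 0.4933] w 0.08444227144114202
turn deg [-0.0168 -0.0048 -0.066 ] then shift mm [-134.697    79.3721  179.91  ]
```

View pics/side15.png

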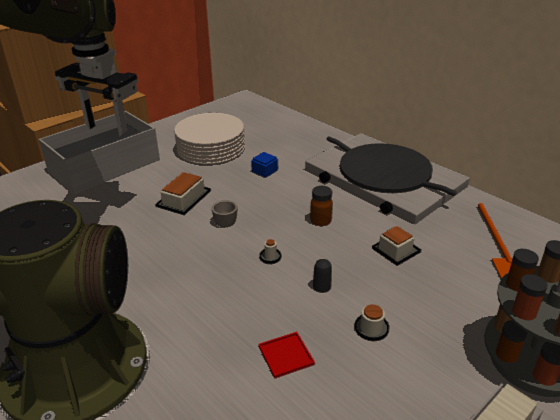

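View pics/top15.png

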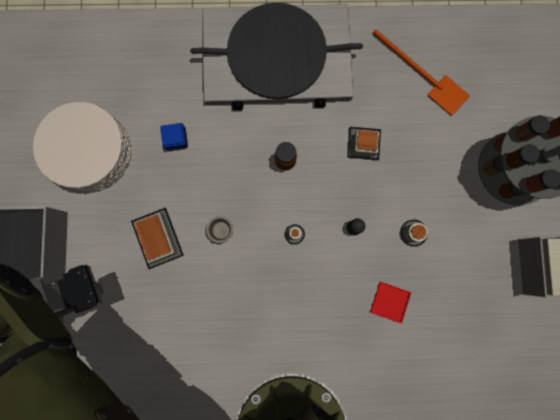

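```bash
python3 -c "
from h import *
a=cv2.imread('pics/top15.png');h=cv2.cvtColor(a,cv2.COLOR_BGR2HSV);m=cv2.inRange(h,(0,110,60),(25,255,255))
for nm,c,z,t in(('small',(295,234),.043,(.4473,-.0168)),('round',(417,232),.045,(.4444,-.2991)),('square',(368,140),.047,(.6648,-.1906)),('oblong',(155,237),.049,(.4448,.3065))):
    s=np.zeros_like(m);r=28;s[c[1]-r:c[1]+r,c[0]-r:c[0]+r]=m[c[1]-r:c[1]+r,c[0]-r:c[0]+r]
    k=max(cv2.findContours(s,0,1)[0],key=cv2.contourArea);w=(cast('top',k[:,0],z)[:,:2]*1000).astype(np.float32);q=cv2.minAreaRect(w)
    print(nm,q,'off',np.array(q[0])-np.array(t)*1000)"
```

```text
small ((448.1007080078125, -17.43466567993164), (13.699164390563965, 11.40684986114502), 88.85028076171875) off [ 0.8007 -0.6347]
round ((444.6216125488281, -299.334716796875), (31.76165199279785, 29.704837799072266), 42.750030517578125) off [ 0.2216 -0.2347]
square ((661.6904907226562, -191.58941650390625), (45.4295654296875, 47.90707015991211), 84.12305450439453) off [-3.1095 -0.9894]
oblong ((443.8311767578125, 304.7243347167969), (91.10730743408203, 55.965553283691406), 20.51425552368164) off [-0.9688 -1.7757]
```

All four are seated within about 3 mm of their tray centres, and the arm is clear. Handing in.

```bash
python3 -c "
from station import ctrl
print(ctrl.hand_in())"
```

```text
the job is handed in; nothing more can be done
None
```

I took the stack apart from the top down: small round, larger round, square, then oblong. Each canister was lowered into its own tray until it touched the floor, let go, and the gripper raised before the next one. I handed in at about 43.5 s.

- **Position:** measured from the top camera, each lid centre against its tray centre, the offsets are about 1.0 mm (small), 0.3 mm (larger round), 3.3 mm (square) and 2.0 mm (oblong). The limit is 12 mm.
- **Standing and bystanders:** both cameras show all four canisters upright inside their rims, and the jar and shaker at their starting places. I judged these by eye and did not measure tilt or shift.
- **Robot clear:** the gripper was open and away from everything, with wrist force readings back to noise (under 1 N).

**Disagreements:**
- The side camera read about 3–5 mm off from the top camera, more than the stated 2 mm calibration, so I used a compromise between the two for the placing positions.
- My first estimate over the oblong tray differed between the views by up to 9 mm. I lowered the canister to about 8 mm above the tray floor and measured again. That gave offsets of up to about 4 mm, and I went ahead on that.

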